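Set the two guards of a twin-bed circuit-board engraver

TASK

A circuit board is loaded in one of the two bays of the engraver, and both clear sliding guards have been left half-way. Slide the guard over the bay with the green circuit board fully shut, ready for engraving, and slide the guard of the other bay (bare metal carrier) fully open for loading. Do not touch the board or its carrier, and let go of the guards when done.

Things in the scene. Friction and masses are not known exactly. Their poses are not given: they have to be found in the camera images.
- engraver: Grey bench-top machine, fixed, 320 mm deep (x), 270 wide (y), 100 high, tracks to 108. Origin: centre of underside; x from front (robot side) to rear, y to the robot's left, z up. In its front half two open-topped bays, 125 x 120 mm, 55 deep, centred at x -83, y +65 (left) and -65 mm (right). Over each a clear guard, 143 x 117 mm, slides along x; it opens to the rear over the solid housing.
- left_handle (a point): Centre of the left guard's grip, an upright black bar on its front edge: 14 mm thick (engraver's x), 60 mm long (y); top 16 mm above this point, clear panel 26 mm below. In the engraver's frame always at y +65, z 132 mm; x = -145 mm fully shut (front stop), -25 mm fully open (rear stop). Starts part-way; slides along that x with 3 N friction, stays where left. Pinch the bar across its thickness from above, or push it.
- right_handle (a point): Centre of the right guard's grip, an upright black bar on its front edge: 14 mm thick (engraver's x), 60 mm long (y); top 16 mm above this point, clear panel 26 mm below. In the engraver's frame always at y -65, z 132 mm; x = -145 mm fully shut (front stop), -25 mm fully open (rear stop). Starts part-way; slides along that x with 3 N friction, stays where left. Pinch the bar across its thickness from above, or push it.
- board: Green circuit board (66 x 78 mm, with chips) pinned on a dark steel carrier plate 90 x 100 x 10 mm, fixed on the floor of one bay; the other bay holds the same carrier, bare. Origin: centre of the carrier's underside, 46 mm above the bench; highest chip 66 mm above it. Its y in the engraver's frame tells the loaded bay: plus is left, minus is right.

How it is judged:
At the end, for the whole second after the job is handed in: The guard over the bay with the circuit board is within 10 mm of its front stop (fully shut), and the guard over the other bay is within 15 mm of its rear stop (fully open) (((y of board in the frame of engraver above 0 m and x of left_handle in the frame of engraver below -0.135 m and x of right_handle in the frame of engraver above -0.04 m) or (y of board in the frame of engraver below 0 m and x of right_handle in the frame of engraver below -0.135 m and x of left_handle in the frame of engraver above -0.04 m))); the robot touches nothing.
It fails at once if the robot touches the circuit board or its carrier (contact force between any of the fingers, the arm and board above 1 N).
It also fails if it takes over 38 s, if anything falls off the work surface, if the arm or the gripper's body presses on something with over 40 N, if the wrist force passes 120 N, or if a joint passes its speed limit or range.

ROBOT

A 6-joint arm with a two-finger parallel gripper is mounted at the origin on the work surface. World frame = base frame: x ahead of the robot, y to its left, z up, the work surface at z = 0. Lengths are in m, angles in rad, forces in N, time in s.
With the tool pointing down it reaches from about 0.35 to 0.975 m from the base axis. Payload 4.9 kg.
Tool frame: the origin (TCP) lies at the very end of the fingers, on their centre line; the grasp point (between the pads) lies 19 mm behind it (ctrl.pinch_z is the distance from the TCP to the grasp point, in m); z points along the fingers, y is the line along which they close (so a half turn about z gives the same grasp; the last joint's range is limited). The gripper opens to 85 mm and grips with 20 to 120 N. Pads are 22 mm wide; open, the fingers measure 114 mm over their backs; the gripper's body (76 mm by 85 mm) begins 54 mm behind the grasp point. The pads swing forward as they close: fully open they stand 13 mm farther back than shut.
Start: joints at [1.209, 0.053, 1.613, -0, 1.476, -0.119], TCP at [0.15, 0.607, 0.207] pointing down, gripper open.
Joint ranges: [-3.01, 3.01], [-1.01, 2.22], [0.06, 2.58], [-1.02, 4.17], [0.09, 2.62], [-3.14, 3.14]. Speed limits (rad/s): [2.57, 2.57, 3.14, 3.14, 3.14, 3.14].

INTERFACE

Orientations are given as a rotation vector (axis times angle).
In Python, from station import ctrl, optics gives the robot as it stands. The module is installed in compiled form; this text tells all that it offers.
- The arm moves only by the shell command python3 -m handwheel 'ROWS' [OPENING] [FORCE]. ROWS is JSON, one flat list of numbers, 6 for each row, row after row: the shift along the tool's x, y, z in m, then the turn, a rotation vector about the tool's x, y, z in degrees. A call has 1 to 20 rows; each row shifts and turns the commanded pose from where the row before left it, along the tool's axes as they then stand; what a row does not reach is not made up. A row lasts 1/10 s, in which the tool goes at most 50 mm and 8.59 degrees, less where a joint would pass 70% of its speed; a pose out of reach is approached as far as the arm can. A call is refused whole if a number of a shift passes 0.05 or a number of a turn 8.59, either way. A call with a gripper value outside its range is refused whole. OPENING is the closure, from 0 (fully open) to 1 (shut), set as the call begins (- or left out, the last holds). The fingers move at their own pace and stop on an object; FORCE is the grip in N (left out, the last holds). Time passes only in rows, so rows that do not move let the fingers close. It gives the time, the measured TCP pose, the force and the opening at its end, in the units of the state.
- ctrl.get_obs(): the state, without advancing time (a new reading comes with each control period).
- optics.get_image(name): name is "side" or "top" or "wrist"; returns (picture, depth): 384x512x3 uint8, red, green, blue; 384x512 float32, m along the optical axis (not along the pixel's ray), 0 where there is no reading.
- optics.get_calibration(name): a dict with "fovy" (degrees; the focal length in pixels is half the picture's height over the tangent of half this angle, whatever the lens; pixels are square), "cx", "cy" (the principal point, pixels), "rvec" (rotation vector, rad) and "tvec" (3), from world to camera coordinates, as OpenCV has them; the wrist camera has in their place "mount" (4x4, takes a point from camera to tool coordinates, whose origin is the TCP and whose axes are the flange's). Camera axes: x right, y down, z forward; pixel columns grow to the right and rows downward; lengths in m; the calibration is good to about 2 mm. A picture is of the moment at which its call begins: read the wrist's pose just before it. get_calibration takes no time and is no camera call.
- ctrl.finish_job(): hands the job in, once; it reports no verdict.
The state is a dict: "t": time; "q": joint angles; "dq": joint speeds; "effort": joint torques, N m; "tool_pos": TCP position; "tool_rot": TCP orientation; "contact_force": force on the tool from outside, world axes, zero at the start; "wrist_torque": the same for the moment, N m; "opening": finger opening in m.
Only numpy, scipy, OpenCV 4.12 (cv2) and the standard library are available. Lean on these libraries where they do the work, as an engineer would, in place of code of your own. Each camera call takes 0.05 s, during which the arm holds its last target. There are 200 camera calls.

## Working session

There is one attempt and no reset: what is moved stays moved. The work goes in short steps, Python scripts to look and compute and a shell command to move; the robot and the scene stay as the last step left them, time stands still between calls to the robot, and variables do not carry over. Pictures are saved under pics/ and viewed, on a budget of 10 in all, crops included, one or two more only if the job needs it, and the job is handed in when it is done.

```bash
mkdir -p pics; cat > h.py <<'E'
import numpy as np, cv2
from station import ctrl, optics
from scipy.spatial.transform import Rotation as R
def cam(n):
    c=optics.get_calibration(n); f=192/np.tan(np.radians(c['fovy'])/2)
    return c,f
def world(n,d,u,v):
    c,f=cam(n); z=d
    p=np.stack([(u-c['cx'])/f*z,(v-c['cy'])/f*z,z*np.ones_like(u,dtype=float)],-1)
    M=cv2.Rodrigues(np.array(c['rvec'],float))[0]
    return (p-np.array(c['tvec']).ravel())@M
E
python3 - <<'E'
from h import *
o=ctrl.get_obs(); print(o['t'],o['tool_pos'],o['tool_rot'])
for n in('top','side'):
    p,d=optics.get_image(n); np.savez('pics/%s1.npz'%n,p=p,d=d); cv2.imwrite('pics/%s1.png'%n,p[...,::-1]); print(optics.get_calibration(n))
E
```

```text
0.0 [0.15003071 0.606038   0.20577034] [-3.80455885e-01 -3.11794064e+00  3.08593305e-03]
{'fovy': 53.73621447066381, 'cx': 247.5373111064884, 'cy': 192.22886241805048, 'rvec': array([ 2.23527942, -2.17023984,  0.11997423]), 'tvec': array([-0.01369899,  0.55496629,  0.72244606])}
{'fovy': 53.45439413738606, 'cx': 257.3890694838073, 'cy': 186.4876861831725, 'rvec': array([ 0.62220038, -2.5082427 ,  1.35645491]), 'tvec': array([0.52462655, 0.22351371, 0.49530986])}
```

View pics/top1.png

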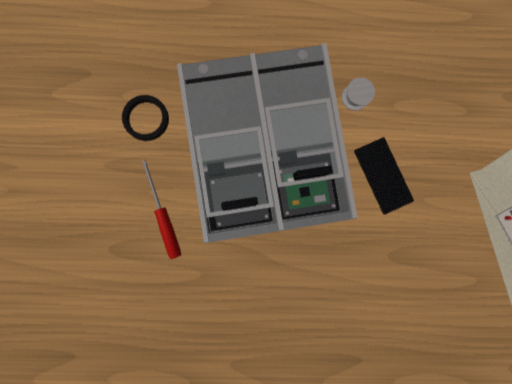

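View pics/side1.png

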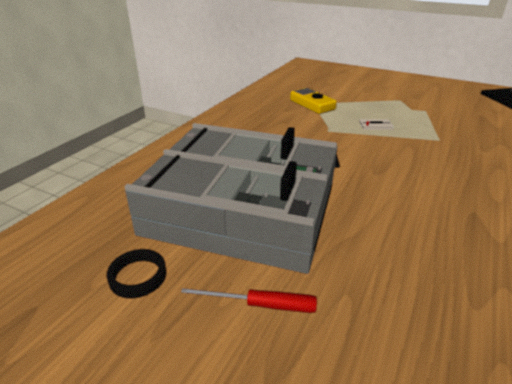

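The top view shows the green board in the right-hand bay (about 308,192) and bare steel in the left one (238,188). The handles are at about (240,204) and (313,173). Slot at the image top = rear.

```bash
python3 - <<'E'
from h import *
z=np.load('pics/top1.npz'); p,d=z['p'],z['d']
c,f=cam('top')
M=cv2.Rodrigues(np.array(c['rvec'],float))[0]; C=-M.T@np.array(c['tvec']).ravel()
vv,uu=np.mgrid[:384,:512]; W=world('top',d,uu.astype(float),vv.astype(float))
print('cam',C)
def onplane(u,v,h):
    r=M.T@np.array([(u-c['cx'])/f,(v-c['cy'])/f,1]); return C+r*(h-C[2])/r[2]
# engraver top: points above .09
m=((W[...,2]>.095)&(W[...,2]<.125)&(d>0)).astype(np.uint8)
m[:, :175]=0; m[:,360:]=0
X=W[m>0]; print(len(X),X.min(0),X.max(0))
r=cv2.minAreaRect((X[:,:2]*1000).astype(np.float32)); print(r, cv2.boxPoints(r))
# rails only
# handles
for u0,v0 in((240,204),(313,173)):
    s=np.s_[v0-14:v0+14,u0-28:u0+28]
    k=(p[s].max(-1)<40)&(W[s][...,2]>.13)
    H=W[s][k]; print('h',len(H),H.mean(0),H[:,2].max(),cv2.minAreaRect((H[:,:2]*1000).astype(np.float32)))
g=(p[...,1].astype(int)>p[...,0]+25)&(p[...,1].astype(int)>p[...,2]+15)
print('green',g.sum(),W[g].mean(0), uu[g].mean(),vv[g].mean())
E
```

```text
cam [0.50189378 0.0298008  0.75981452]
23097 [ 0.45936004 -0.18536444  0.09503209] [0.82232199 0.13631479 0.12493583]
((641.40380859375, -24.319320678710938), (319.984130859375, 269.7000732421875), 10.708581924438477) [[ 459.141     78.45357]
 [ 509.255   -186.54967]
 [ 823.6666  -127.09221]
 [ 773.5526   137.91103]]
h 279 [0.52773252 0.02066604 0.14710264] 0.15025886032174868 ((527.76611328125, 20.609342575073242), (12.894200325012207, 58.5057258605957), 10.087437629699707)
h 316 [ 0.58187477 -0.09865249  0.14826298] 0.759814515815313 ((555.0436401367188, -45.438743591308594), (26.473527908325195, 182.32591247558594), 26.976165771484375)
green 694 [ 0.55365995 -0.10522516  0.06033861] 306.13832853025934 193.2492795389049
```

Checks: footprint 320 x 270, yaw about 10.7°, centre (0.641, -0.024). The left handle is at engraver x -0.103, y +0.065, and the right at x about -0.072, y -0.062. The board is on the right, so I push the left guard to the rear and the right guard to the front with closed fingers. First I align tool x with -engraver x and travel.

```bash
python3 -m handwheel '[0,0,0,0,0,-8.2, 0,0,0,0,0,-8.2, 0,0,0,0,0,-8.2, -0.013,-0.038,0,0,0,0, -0.013,-0.038,0,0,0,0, -0.013,-0.038,0,0,0,0, -0.013,-0.038,0,0,0,0, -0.013,-0.038,0,0,0,0, -0.013,-0.038,0,0,0,0, -0.013,-0.038,0,0,0,0, -0.013,-0.038,0,0,0,0, -0.013,-0.038,0,0,0,0, -0.013,-0.038,0,0,0,0, -0.013,-0.038,0,0,0,0, -0.013,-0.038,0,0,0,0, -0.013,-0.038,0,0,0,0, -0.013,-0.038,0,0,0,0, -0.013,-0.038,0,0,0,0, -0.013,-0.038,0,0,0,0, -0.012,-0.038,0,0,0,0]' 1 40
cat >> h.py <<'E'
def eng(p):
    a=np.radians(10.5); d=np.array(p[:2])-[.6414,-.0243]
    return np.round([d@[np.cos(a),np.sin(a)],d@[-np.sin(a),np.cos(a)],p[2]],4)
def st():
    o=ctrl.get_obs(); print(o['t'],'eng',eng(o['tool_pos']),'F',np.round(o['contact_force'],1),'\n',R.from_rotvec(o['tool_rot']).as_matrix().round(3))
E
python3 -c "
from h import *
st()
p,d=optics.get_image('top'); cv2.imwrite('pics/top2.png',p[...,::-1])"
```

```text
t: 2.1
tool_pos: [0.4866, 0.011, 0.2066]
tool_rot: [0.292, -3.128, -0.0]
contact_force: [0.9, -0.3, -0.3]
opening: 0.0002
2.1 eng [-0.1458  0.063   0.2066] F [ 0.9 -0.3 -0.3] 
 [[-0.983 -0.185 -0.   ]
 [-0.185  0.983  0.   ]
 [ 0.     0.    -1.   ]]
```

View pics/top2.png

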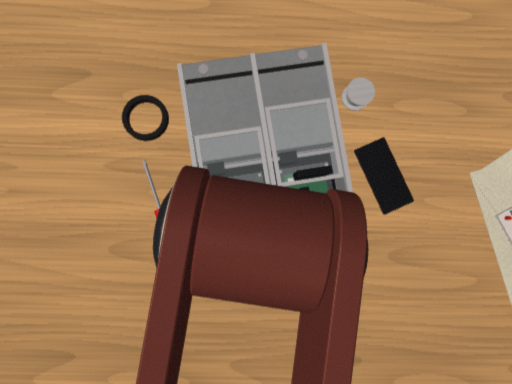

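The arm hides the left handle, and the right one is unchanged. The TCP sits about 25 mm in front of the left bar. Next I descend to z about 0.126 and push rearward.

```bash
python3 -m handwheel '[0,0,0.02,0,0,0, 0,0,0.02,0,0,0, 0,0,0.02,0,0,0, 0,0,0.02,0,0,0, 0,0,0,0,0,0, -0.015,0,0,0,0,0, -0.015,0,0,0,0,0, -0.015,0,0,0,0,0]'; python3 -c "
from h import *
st()"
python3 -m handwheel '[-0.015,0,0,0,0,0, -0.015,0,0,0,0,0, -0.015,0,0,0,0,0, 0,0,0,0,0,0,0,0,0,0,0,0]'; python3 -c "
from h import *
st()
p,d=optics.get_image('wrist'); cv2.imwrite('pics/w1.png',p[...,::-1])
p,d=optics.get_image('side'); cv2.imwrite('pics/s2.png',p[...,::-1])"
```

```text
t: 2.95
tool_pos: [0.5314, 0.0212, 0.1282]
tool_rot: [-0.293, 3.127, -0.0]
contact_force: [-0.7, -0.9, 0.5]
opening: -0.0001
2.95 eng [-0.0999  0.0648  0.1282] F [-0.7 -0.9  0.5] 
 [[-0.983 -0.185  0.001]
 [-0.185  0.983 -0.   ]
 [-0.001 -0.    -1.   ]]
t: 3.45
tool_pos: [0.5747, 0.0294, 0.1276]
tool_rot: [-0.293, 3.128, -0.0]
contact_force: [-0.2, 0.8, 0.3]
opening: -0.0002
3.45 eng [-0.0558  0.065   0.1276] F [-0.2  0.8  0.3] 
 [[-0.983 -0.186  0.   ]
 [-0.186  0.983 -0.   ]
 [-0.    -0.    -1.   ]]
```

View pics/s2.png

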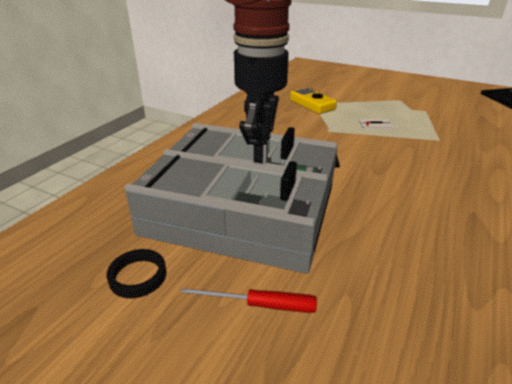

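The side view shows the fingers (tip about 262,160) with the near bar (289,180) apparently unmoved, and there was no contact force. I'm checking by projecting the known points into it.

```bash
python3 - <<'E'
from h import *
o=ctrl.get_obs(); T=o['tool_pos']
for n in('side','top'):
    c,f=cam(n); K=np.array([[f,0,c['cx']],[0,f,c['cy']],[0,0,1]])
    M=cv2.Rodrigues(np.array(c['rvec'],float))[0]; print(n,'cam at',-M.T@np.array(c['tvec']).ravel())
    for nm,P in dict(tcp=T,lh=[.5277,.0207,.147],rh=[.582,-.0987,.147],cen=[.6414,-.0243,.1],green=[.5537,-.105,.06]).items():
        q=cv2.projectPoints(np.array([P],float),c['rvec'],c['tvec'],K,None)[0].ravel(); print(nm,q.round(1))
z=np.load('pics/side1.npz'); p,d=z['p'],z['d']
for u,v in((289,180),(290,172),(288,140),(280,300),(138,275),(225,200)): print((u,v),world('side',d[v,u],np.array(float(u)),np.array(float(v))).round(3))
z=np.load('pics/top1.npz'); p,d=z['p'],z['d']
for u,v in((240,204),(167,232),(145,105),(145,98),(313,173)): print((u,v),world('top',d[v,u],np.array(float(u)),np.array(float(v))).round(3))
E
```

```text
side cam at [0.33140152 0.50309666 0.4556205 ]
tcp [259.4 175.8]
lh [288.1 170. ]
rh [287.3 134.1]
cen [240.4 165.9]
green [299.6 175.9]
top cam at [0.50189378 0.0298008  0.75981452]
tcp [234.4 175.9]
lh [239.  203.2]
rh [312.8 172.3]
cen [265.9 140.8]
green [306.1 193.3]
(289, 180) [0.515 0.046 0.146]
(290, 172) [0.521 0.029 0.149]
(288, 140) [ 0.571 -0.077  0.147]
(280, 300) [0.47  0.165 0.024]
(138, 275) [0.7   0.207 0.001]
(225, 200) [0.603 0.091 0.107]
(240, 204) [0.527 0.019 0.147]
(167, 232) [0.474 0.155 0.025]
(145, 105) [0.727 0.214 0.002]
(145, 98) [0.735 0.21  0.019]
(313, 173) [ 0.581 -0.099  0.148]
```

View pics/w1.png

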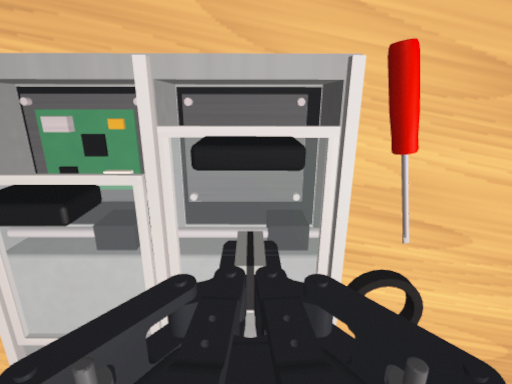

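The wrist view shows the closed fingers rearward of the left bar (at about 248,152), so the tip went past it without moving it. I'll measure the fingertip's real height from the side depth image.

```bash
python3 - <<'E'
from h import *
st(); o=ctrl.get_obs(); print(o['tool_pos'],o['q'])
p,d=optics.get_image('side')
cv2.imwrite('pics/s3.png',cv2.resize(p[80:240,190:350],None,fx=4,fy=4,interpolation=cv2.INTER_NEAREST)[:600,:,::-1])
for u in (254,258,262,266):
  for v in range(130,182,6): print((u,v),p[v,u],world('side',d[v,u],np.array(float(u)),np.array(float(v))).round(3))
E
```

```text
3.55 eng [-0.0562  0.065   0.1273] F [ 0.4 -0.2  0.2] 
 [[-0.983 -0.186 -0.   ]
 [-0.186  0.983 -0.   ]
 [ 0.    -0.    -1.   ]]
[0.57424418 0.02937728 0.12729814] [-7.82508121e-02 -3.22592553e-03  1.80590451e+00 -7.90771193e-05
  1.33897173e+00 -1.83561428e+00]
(254, 130) [ 9 10 14] [0.553 0.088 0.238]
(254, 136) [19 13 18] [0.559 0.076 0.223]
(254, 142) [29 28 29] [0.568 0.061 0.204]
(254, 148) [40 40 37] [0.577 0.044 0.184]
(254, 154) [44 41 42] [0.575 0.046 0.176]
(254, 160) [41 41 40] [0.577 0.043 0.163]
(254, 166) [145 137 131] [ 0.614 -0.027  0.106]
(254, 172) [121 123 113] [ 0.603 -0.005  0.108]
(254, 178) [129 127 118] [0.593 0.012 0.108]
(258, 130) [16  2  9] [0.553 0.077 0.233]
(258, 136) [11 12 13] [0.553 0.076 0.224]
(258, 142) [12 11 17] [0.558 0.066 0.209]
(258, 148) [22 24 27] [0.573 0.038 0.183]
(258, 154) [18 20 20] [0.572 0.04  0.174]
(258, 160) [19 17 17] [0.571 0.041 0.164]
(258, 166) [145 144 131] [ 0.606 -0.027  0.108]
(258, 172) [130 130 120] [ 0.597 -0.01   0.107]
(258, 178) [113 111 106] [0.589 0.006 0.106]
(262, 130) [30 27 29] [0.563 0.044 0.218]
(262, 136) [16 19 17] [0.556 0.057 0.215]
(262, 142) [18 15 24] [0.556 0.058 0.206]
(262, 148) [37 39 38] [0.564 0.041 0.186]
(262, 154) [40 40 39] [0.564 0.04  0.176]
(262, 160) [38 38 36] [0.565 0.039 0.164]
(262, 166) [144 141 129] [ 0.599 -0.029  0.109]
(262, 172) [137 139 130] [ 0.591 -0.014  0.107]
(262, 178) [114 114 107] [0.582 0.005 0.107]
(266, 130) [20 25 24] [0.557 0.044 0.219]
(266, 136) [14 16 14] [0.559 0.039 0.207]
(266, 142) [22 19 17] [0.559 0.037 0.196]
(266, 148) [89 85 79] [0.562 0.031 0.182]
(266, 154) [81 76 73] [0.562 0.031 0.171]
(266, 160) [74 71 66] [0.562 0.03  0.16 ]
(266, 166) [144 139 129] [ 0.593 -0.034  0.108]
(266, 172) [150 146 134] [ 0.585 -0.017  0.107]
(266, 178) [115 119 110] [0.576 0.    0.106]
```

View pics/s3.png

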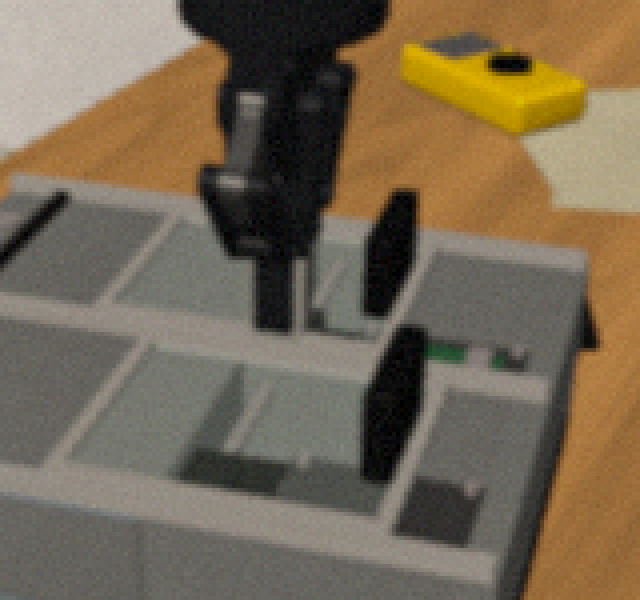

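The visible fingertip ends near z 0.158, while the reported TCP is 0.127: a 30 mm disagreement, so the finger cleared the bar (top 0.148). I'll cross-check with the wrist camera.

```bash
python3 - <<'E'
from h import *
o=ctrl.get_obs(); p,d=optics.get_image('wrist'); c,f=cam('wrist'); m=np.array(c['mount']); print(m.round(3))
Rm=R.from_rotvec(o['tool_rot']).as_matrix()
for nm,u,v in(('rail',146,150),('rail',350,150),('lbar',250,140),('lbarfar',250,160),('tip',241,250),('tip',259,250),('tip',241,236),('wood',450,200)):
    z=d[v,u]; P=np.array([(u-c['cx'])/f*z,(v-c['cy'])/f*z,z,1]); t=(m@P)[:3]
    print(nm,'depth',z.round(3),'tool',t.round(3),'world',(Rm@t+o['tool_pos']).round(3), eng(Rm@t+o['tool_pos']))
E
```

```text
[[-0.001 -0.954 -0.298  0.076]
 [ 1.    -0.001 -0.001  0.001]
 [ 0.    -0.298  0.954 -0.168]
 [ 0.     0.     0.     1.   ]]
rail depth 0.185 tool [ 0.046 -0.066  0.017] world [ 0.542 -0.044  0.11 ] [-0.1017 -0.0009  0.1105]
rail depth 0.186 tool [0.045 0.066 0.017] world [0.517 0.085 0.11 ] [-0.102   0.1304  0.1101]
lbar depth 0.169 tool [0.054 0.001 0.003] world [0.521 0.02  0.125] [-0.1101  0.0659  0.1247]
lbarfar depth 0.148 tool [ 0.047  0.001 -0.022] world [0.528 0.022 0.149] [-0.103   0.0659  0.1492]
tip depth 0.133 tool [ 0.01  -0.003 -0.049] world [0.565 0.024 0.176] [-0.0663  0.0619  0.1765]
tip depth 0.132 tool [ 0.01   0.005 -0.05 ] world [0.563 0.033 0.177] [-0.0668  0.0702  0.1772]
tip depth 0.146 tool [ 0.01  -0.003 -0.036] world [0.565 0.024 0.163] [-0.0667  0.0615  0.1628]
wood depth 0.311 tool [-0.026  0.216  0.125] world [0.56  0.247 0.002] [-0.0308  0.2816  0.0017]
```

Both cameras agree that the fingers really end 30 mm short of the reported TCP, while the pose itself is right (rail at 0.110, bench at 0.002). So I use tip = TCP − 30 mm along the tool: TCP z 0.098 puts the tip at 0.128. I'll do the right guard first, from behind its bar.

```bash
python3 -m handwheel '[0,0,-0.01,0,0,0, -0.0075,-0.0325,0,0,0,0, -0.0075,-0.0325,0,0,0,0, -0.0075,-0.0325,0,0,0,0, -0.0075,-0.0325,0,0,0,0, 0,0,0,0,0,0, 0,0,0.02,0,0,0, 0,0,0.02,0,0,0, 0,0,0,0,0,0, 0,0,0,0,0,0]'; python3 -c "
from h import *
st()"
python3 -m handwheel '[0.015,0,0,0,0,0, 0.015,0,0,0,0,0, 0.015,0,0,0,0,0, 0.015,0,0,0,0,0]'; python3 -c "
from h import *
st()
p,d=optics.get_image('side'); cv2.imwrite('pics/s4.png',p[...,::-1])"
```

```text
t: 4.65
tool_pos: [0.628, -0.0923, 0.0974]
tool_rot: [0.293, -3.127, -0.0]
contact_force: [0.2, 0.7, -0.2]
opening: 0.0002
4.65 eng [-0.0256 -0.0644  0.0974] F [ 0.2  0.7 -0.2] 
 [[-0.983 -0.186 -0.   ]
 [-0.186  0.983  0.   ]
 [ 0.     0.    -1.   ]]
t: 5.05
tool_pos: [0.571, -0.1037, 0.0993]
tool_rot: [-0.293, 3.122, -0.001]
contact_force: [4.6, 0.4, -1.4]
opening: 0.0002
5.05 eng [-0.0837 -0.0653  0.0993] F [ 4.6  0.4 -1.4] 
 [[-0.983 -0.186  0.006]
 [-0.186  0.983 -0.   ]
 [-0.006 -0.002 -1.   ]]
```

View pics/s4.png

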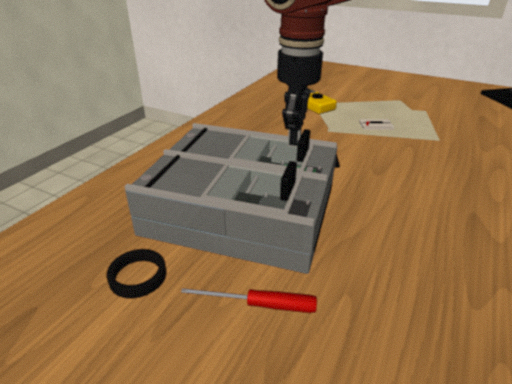

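The right bar is now at (302,145), moving with the finger at about 4 N. I'll continue to the front stop.

```bash
python3 -m handwheel '[0.015,0,0,0,0,0, 0.012,0,0,0,0,0, 0.008,0,0,0,0,0, 0.006,0,0,0,0,0, 0,0,0,0,0,0]'; python3 -c "
from h import *
st()"
```

```text
t: 5.6
tool_pos: [0.5288, -0.1119, 0.0977]
tool_rot: [-0.292, 3.128, -0.001]
contact_force: [0.9, 0.6, 0.7]
opening: 0.0001
5.6 eng [-0.1267 -0.0656  0.0977] F [0.9 0.6 0.7] 
 [[-0.983 -0.185  0.   ]
 [-0.185  0.983 -0.001]
 [-0.    -0.001 -1.   ]]
```

Near the stop. A few more mm until the force rises, to confirm the stop.

```bash
python3 -m handwheel '[0.003,0,0,0,0,0, 0.003,0,0,0,0,0, 0,0,0,0,0,0]'; python3 -c "
from h import *
st()"
```

```text
t: 5.9
tool_pos: [0.5289, -0.112, 0.0978]
tool_rot: [-0.29, 3.113, -0.0]
contact_force: [21.8, 3.7, -7.8]
opening: -0.0001
5.9 eng [-0.1266 -0.0657  0.0978] F [21.8  3.7 -7.8] 
 [[-0.983 -0.185  0.015]
 [-0.185  0.983  0.001]
 [-0.015 -0.002 -1.   ]]
```

Firm stop at TCP x -0.1266, which puts the handle at -0.145 = fully shut. I back off, lift, cross to the front of the left bar and push rearward.

```bash
python3 -m handwheel '[-0.015,0,0,0,0,0, -0.015,0,0,0,0,0, 0,0,-0.025,0,0,0, 0,0,-0.025,0,0,0, 0,0,0,0,0,0, 0.012,0.0325,0,0,0,0, 0.012,0.0325,0,0,0,0, 0.012,0.0325,0,0,0,0, 0.012,0.0325,0,0,0,0, 0,0,0,0,0,0, 0,0,0.025,0,0,0, 0,0,0.025,0,0,0, 0,0,0,0,0,0, 0,0,0,0,0,0]'; python3 -c "
from h import *
st()"
python3 -m handwheel '[-0.015,0,0,0,0,0, -0.015,0,0,0,0,0, -0.015,0,0,0,0,0, -0.015,0,0,0,0,0]'; python3 -c "
from h import *
st()"
```

```text
t: 7.3
tool_pos: [0.4807, 0.0113, 0.0961]
tool_rot: [0.292, -3.125, -0.0]
contact_force: [0.0, 0.7, 1.3]
opening: -0.0001
7.3 eng [-0.1516  0.0642  0.0961] F [0.  0.7 1.3] 
 [[-0.983 -0.185 -0.003]
 [-0.185  0.983 -0.   ]
 [ 0.003  0.    -1.   ]]
t: 7.7
tool_pos: [0.5409, 0.0221, 0.0986]
tool_rot: [0.292, -3.127, 0.002]
contact_force: [-4.6, -1.0, 3.1]
opening: -0.0004
7.7 eng [-0.0903  0.0639  0.0986] F [-4.6 -1.   3.1] 
 [[-0.983 -0.185 -0.001]
 [-0.185  0.983 -0.001]
 [ 0.001 -0.001 -1.   ]]
```

```bash
python3 -m handwheel '[-0.015,0,0,0,0,0, -0.015,0,0,0,0,0, -0.01,0,0,0,0,0, -0.006,0,0,0,0,0, -0.003,0,0,0,0,0, 0,0,0,0,0,0]'; python3 -c "
from h import *
st()"
```

```text
t: 8.3
tool_pos: [0.587, 0.031, 0.098]
tool_rot: [0.292, -3.123, 0.002]
contact_force: [-11.1, -4.1, 8.2]
opening: 0.0
8.3 eng [-0.0434  0.0643  0.098 ] F [-11.1  -4.1   8.2] 
 [[-0.983 -0.185 -0.005]
 [-0.185  0.983 -0.002]
 [ 0.005 -0.001 -1.   ]]
```

Rear stop reached at TCP x -0.043, as predicted (force 11 N). I retract forward, lift, and move away to the left so the cameras can see.

```bash
python3 -m handwheel '[0.015,0,0,0,0,0, 0.015,0,0,0,0,0, 0,0,-0.04,0,0,0, 0,0,-0.04,0,0,0, 0,0,-0.03,0,0,0, 0,0.04,0,0,0,0, 0,0.04,0,0,0,0, 0,0.04,0,0,0,0, 0,0.04,0,0,0,0, 0,0.04,0,0,0,0, 0,0.04,0,0,0,0, 0,0.04,0,0,0,0, 0,0.04,0,0,0,0, 0,0.04,0,0,0,0, 0,0,0,0,0,0, 0,0,0,0,0,0]'; python3 - <<'E'
from h import *
st()
p,d=optics.get_image('top'); cv2.imwrite('pics/top5.png',p[...,::-1])
vv,uu=np.mgrid[:384,:512]; W=world('top',d,uu.astype(float),vv.astype(float))
k=(p.max(-1)<45)&(W[...,2]>.138)&(W[...,2]<.153)
n,l,s,cc=cv2.connectedComponentsWithStats(k.astype(np.uint8))
for i in range(1,n):
    if s[i,4]>80: print(s[i,4],cc[i].round(),eng(W[l==i].mean(0)))
E
```

```text
t: 9.9
tool_pos: [0.4921, 0.381, 0.2072]
tool_rot: [-0.295, 3.127, 0.0]
contact_force: [1.1, -0.5, -1.3]
opening: -0.0003
9.9 eng [-0.0729  0.4257  0.2072] F [ 1.1 -0.5 -1.3] 
 [[-0.982 -0.187  0.001]
 [-0.187  0.982  0.   ]
 [-0.001  0.    -1.   ]]
306 [232. 156.] [-0.0263  0.0653  0.1468]
270 [321. 215.] [-0.1437 -0.0636  0.1471]
```

View pics/top5.png

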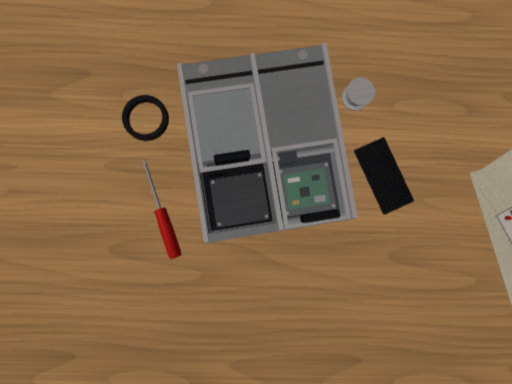

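The right guard is shut over the green board (bar at 321,215), the left bay is open (bar at 232,156), and the arm is clear.

```bash
python3 -c "
from station import ctrl
print(ctrl.finish_job())"
```

```text
the job is handed in; nothing more can be done
None
```

Both guards are where you wanted them. The right one, over the green board, is fully shut, and the left one, over the bare carrier, is fully open. I pushed each bar with closed fingers until it hit its stop, moved the arm clear and handed in at about 10 s.

**Last checks (top camera, engraver frame):**

| Guard | Handle x measured | Stop | Limit |
|---|---|---|---|
| Right (shut) | -0.144 m | -0.145 m | below -0.135 m |
| Left (open) | -0.026 m | -0.025 m | above -0.040 m |

The push force rose at both stops, to about 22 N at the front and 11 N plus some vertical load at the rear. At hand-in the force reading was only noise, about 1 N. The fingers stayed above the guard panels throughout, well above the board and carrier.

**What disagreed:** the fingertips really end about 30 mm short of the reported TCP, as the side and wrist cameras both showed. My first push therefore passed over the left bar without touching it. I allowed for the 30 mm from then on, and both pushes worked.

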